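Knock a carved panel out of its nest and rack it

TASK

The little carved panel is stuck flush in the pocket of its carving nest: raise the knob beside the nest so that the knockout rod pushes the panel up out of the pocket, and leave the rod up. Lift the panel out, set it down on the cork pad and let go of it, then take it again by its ends and lower it into the empty slot of the rack, carved face up, lying flat on the slot's floor and not sticking out at the ends of the slats. Do not drop the panel, and leave the mallet, the gouge and the tin where they are.

Things in the scene. Friction and masses are not known exactly. Their poses are not given: they have to be found in the camera images.
- nest: Carving nest, fixed: wooden block 100 mm (x) by 76 (y), top 99 mm above the bench, on two 58 mm high cheeks along its long sides. Pocket in its top 66 (x) by 38 mm, 31 deep (floor 68 mm above the bench), with a round 29 mm hole in the floor. Origin: centre of the underside, on the bench; z up.
- knockout (a joint): Height of the knockout rod in m: 0 down, 0.032 at its upper stop; starts at 0 to 0.004. A crossbar under the block joins it to the knob's upright; all rise straight up together. Its 24 mm head is 6 mm below the pocket floor at 0; at 0.032 the panel stands 25 mm proud of the block, 5 mm still in the pocket. Raising takes about 7 N; friction holds it where it is left, panel on it too.
- knockout_knob (a point): Middle of the knob of the knockout rod: an upright round wooden knob, 28 mm diameter, 24 mm tall (12 mm above and below this point), 105 mm from the nest's centre along the nest's +x, 127 mm above the bench with the rod down. A 10 mm steel upright carries it. It moves with the rod.
- panel: The carved panel: a wooden block 64 mm (x) by 36 mm (y) by 30 mm (z) with a shallow face carved in relief on top, 5 mm higher in the middle; about 50 g. Origin: centre of its underside, z up through the carved face. It starts in the nest's pocket, its axes along the nest's, its edges 1 mm below the block's top. Either way round will do in the slot.
- pad: Cork pad fixed to the bench, 120 mm (x) by 100 mm (y) by 4 mm thick. Origin: centre of the underside, on the bench.
- rack: Rack fixed to the bench: base 100 mm (x) by 116 mm (y) by 8 mm thick, with three upright slats along x, 90 mm long, 8 thick, top 48 mm above the bench, making two slots open at both ends. The slot on its -y side holds a finished panel fixed there, that on the +y side is empty. Origin: centre of the underside, on the bench.
- slot (a point): Centre of the floor of the rack's empty slot, 8 mm above the bench; x along the slot, z up. The slot is 46 mm wide between slats 40 mm high: too narrow for fingers beside the panel's long sides, so the panel must be held by its ends (64 mm apart).
- mallet: Bystander: mallet lying on the bench, black head 90 x 62 mm, handle 32 mm thick, 280 mm long overall. Origin near the middle, on the underside.
- gouge: Bystander: gouge lying on the bench, 225 mm long, 22 mm thick. Origin near the middle, on the underside.
- tin: Bystander: open yellow tin, 72 mm diameter, 80 mm tall. Origin: centre of the underside.
There are look-alikes about, which are no part of the job. Of the things shaped like the nest, the wooden one is meant. Of the things that look like the panel, the larger one is meant.

How it is judged:
By the outcome, as a careful person would: the job done as asked, in the order asked, and still so for the second after the job is handed in, with the robot touching nothing.
It also fails if it takes over 67 s, if anything falls off the work surface, if the arm or the gripper's body presses on something with over 40 N, if the wrist force passes 120 N, or if a joint passes its speed limit or range.

ROBOT

A 6-joint arm with a two-finger parallel gripper is mounted at the origin on the work surface. World frame = base frame: x ahead of the robot, y to its left, z up, the work surface at z = 0. Lengths are in m, angles in rad, forces in N, time in s.
With the tool pointing down it reaches from about 0.35 to 0.775 m from the base axis. Payload 7.3 kg.
Tool frame: the origin (TCP) lies midway between the tips of the shut fingers; the grasp point (between the pads) lies 19 mm behind it; z points along the fingers, y is the direction in which the jaws open and shut (so a half turn about z gives the same grasp; the last joint's range is limited). The gripper opens to 92 mm and grips with 3 to 60 N. Pads are 19 mm wide; open, the fingers measure 130 mm over their backs; the gripper's body (75 mm by 190 mm) begins 47 mm behind the grasp point.
Start: joints at [-1.421, 0.342, 1.524, -0, 1.275, -0.146], TCP at [0.153, -0.502, 0.227] pointing down, gripper open.
Joint ranges: [-2.53, 2.53], [-0.77, 2.02], [0.04, 2.7], [-1, 4.14], [0.28, 2.66], [-3.11, 3.11]. Speed limits (rad/s): [2.57, 2.57, 3.14, 3.14, 3.14, 3.14].

INTERFACE

Orientations are given as [roll, pitch, yaw] about the fixed x, y, z axes, in that order (R = Rz(yaw) Ry(pitch) Rx(roll)).
In Python, from cell import status, eyes, job gives the robot as it stands.
- The arm moves only by the tool jog_arm, never from a script. Its argument "series" is a list of rows, each a list of 3 entries, a list of its own where there are three numbers: the gripper command: -1 is shut, 1 is fully open, values between are in proportion, then the shift along the tool's x, y, z in m, then the turn, a rotation vector about the tool's x, y, z in rad. In form: [[grip, [x, y, z], [ax, ay, az]], ...]. A call has 1 to 12 rows; each row is the pose to reach, as a shift and turn from the pose commanded when the call began, along the tool's axes at that moment; what a row does not reach only later rows make up. A row lasts 1/12 s, in which the tool goes at most 41.7 mm and 7.16 degrees, less where a joint would pass 70% of its speed; a pose out of reach is approached as far as the arm can. A call with a gripper value outside its range is refused whole. The fingers move at their own pace and stop on an object; "squeeze" is the grip in N (left out, the last holds). Time passes only in rows, so rows that repeat a pose let the fingers close. It gives the time, the measured TCP pose, the force and the opening at its end, in the units of the state.
- status.observe(): the state, without advancing time (a new reading comes with each control period).
- eyes.read_camera(name): name is "side" or "top" or "wrist"; returns a dict with "img" (400x640x3 uint8, red, green, blue), "range_z" (400x640 float32, m along the optical axis (not along the pixel's ray), 0 where there is no reading), "camera_matrix" (3x3 intrinsics, pixels), "k1" (the pictures are not rectified: a ray, as slopes to the right and down, at radius r is drawn at 1 + k1 r^2 times it, then the intrinsics apply), "T" (4x4, takes a point from camera to world coordinates); the wrist camera has in their place "tool_from_camera" (4x4, takes a point from camera to tool coordinates, whose origin is the TCP and whose axes are the flange's). Camera axes: x right, y down, z forward; pixel columns grow to the right and rows downward; lengths in m; the calibration is good to about 2 mm. A picture is of the moment at which its call begins: read the wrist's pose just before it.
- job.hand_in(): hands the job in, once; it reports no verdict.
The state is a dict: "time": time; "qpos": joint angles; "qvel": joint speeds; "joint_efforts": joint torques, N m; "tool_pos": TCP position; "tool_rot": TCP orientation; "contact_force": force on the tool from outside, world axes, zero at the start; "torque": the same for the moment, N m; "opening": finger opening in m.
Only numpy, scipy, OpenCV 4.12 (cv2) and the standard library are available. Lean on these libraries where they do the work, as an engineer would, in place of code of your own. Each camera call takes 0.05 s, during which the arm holds its last target.

## Working session

There is one attempt and no reset: what is moved stays moved. The work goes in short steps, Python scripts to look and compute and a tool call to move; the robot and the scene stay as the last step left them, time stands still between calls to the robot, and variables do not carry over. Pictures are saved under pics/ and viewed, and the job is handed in when it is done.

Besides the shell and the picture viewer there is one more tool, called after ">>>" as a command line: name --argument value ..., lists and objects as JSON in quotes. jog_arm: Moves the arm, as the interface text tells. Its arguments: {"type":"object","properties":{"series":{"type":"array","items":{"type":"array"}},"squeeze":{"type":"number"}},"required":["series"]}

```bash
ls; mkdir -p pics; python3 - <<'E'
from cell import status, eyes, job
import cv2
s=status.observe(); print(s)
for n in ["side","top","wrist"]:
    c=eyes.read_camera(n)
    cv2.imwrite(f"pics/{n}0.png",c["img"][:,:,::-1])
    print(n,c["camera_matrix"].tolist(),c["k1"],c.get("T",c.get("tool_from_camera")).tolist())
E
```

```text
pics
{'time': 0.0, 'qpos': array([-1.42102116e+00,  3.42691175e-01,  1.52502874e+00,  2.99550358e-05,
        1.27535098e+00, -1.46004395e-01]), 'qvel': array([-0.00114944, -0.00020404,  0.00176128, -0.001092  , -0.00148648,
       -0.00095641]), 'joint_efforts': array([-8.84700385e-04, -4.31245172e+01, -2.44217545e+01,  7.17379153e-02,
        5.61948004e-02, -1.23763780e-04]), 'tool_pos': array([ 0.15299801, -0.50179687,  0.22605723]), 'tool_rot': array([-3.14013431e+00, -2.43402663e-04,  2.95770643e-01]), 'contact_force': array([ 0.43552827,  0.39989982, -0.08775389]), 'torque': array([0.0297271 , 0.04615665, 0.00902661]), 'opening': 0.09178445745864654}
side [[439.53609567395233, 0.0, 319.8431626047674], [0.0, 439.53609567395233, 198.21524224818612], [0.0, 0.0, 1.0]] -0.08353604671404988 [[-0.9917499314828264, -0.0949872384005181, 0.08607844065067684, 0.4045257200234496], [-0.12797543781544135, 0.7722944606372766, -0.6222407519480897, 0.8735664372810705], [-0.007372972247001489, -0.6281231492390812, -0.7780790118427714, 1.1960762987039024], [0.0, 0.0, 0.0, 1.0]]
top [[377.23276346945045, 0.0, 327.8011422820117], [0.0, 377.23276346945045, 200.47076372792236], [0.0, 0.0, 1.0]] -0.07458792216645724 [[-0.005911464812603236, -0.9852054951092403, 0.171275179142589, 0.34158361674396925], [-0.9998298983839643, 0.008815639550762002, 0.016200580138454174, -0.0037221496669418257], [-0.017470800819675926, -0.17115027579839778, -0.9850900234053999, 1.1029101367706031], [0.0, 0.0, 0.0, 1.0]]
wrist [[352.5704969657693, 0.0, 320.1856468276036], [0.0, 352.5704969657693, 195.3839968774942], [0.0, 0.0, 1.0]] -0.05029985609147299 [[-6.286980233557074e-05, -0.9667383324957564, -0.25576745791970823, 0.06821205298951658], [0.9999988941103972, -0.00044081712730342754, 0.001420372570972074, 0.00010062618072947949], [-0.0014858752868420855, -0.25576708577059337, 0.9667372911039727, -0.15807414956931223], [0.0, 0.0, 0.0, 1.0]]
```

View pics/top0.png

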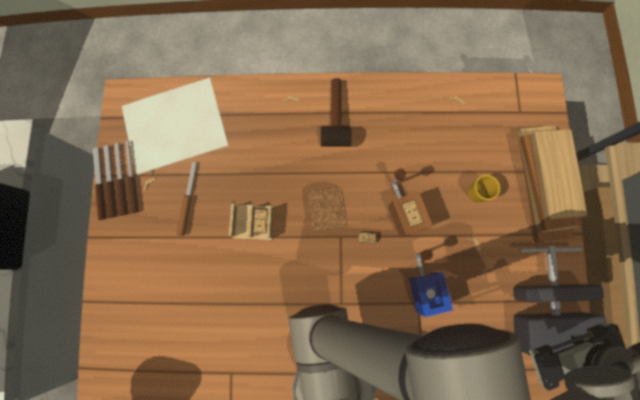

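View pics/side0.png

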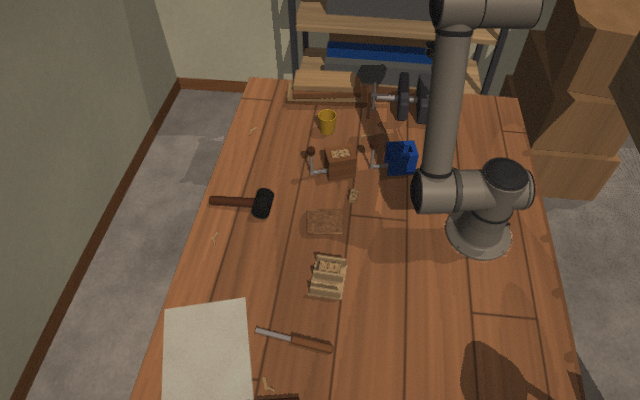

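View pics/wrist0.png

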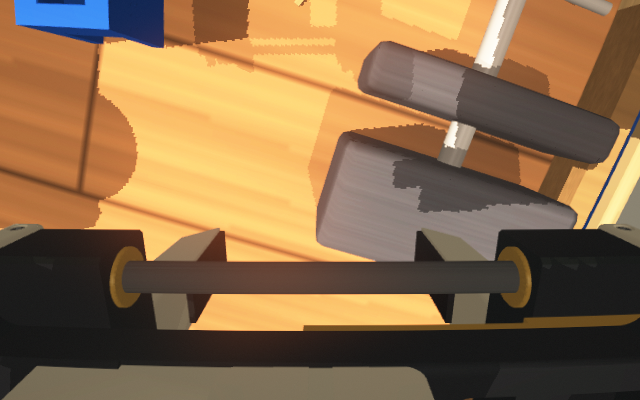

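```bash
cat > h.py <<'E'
from cell import status, eyes, job
import numpy as np, cv2
from scipy.spatial.transform import Rotation as R
def cam(n):
    s=status.observe(); c=eyes.read_camera(n)
    if n=="wrist":
        T=np.eye(4);T[:3,:3]=R.from_euler('xyz',s['tool_rot']).as_matrix();T[:3,3]=s['tool_pos']
        c["T"]=T@c["tool_from_camera"]
    K=c["camera_matrix"];k=c["k1"]
    c["K"]=K; c["D"]=np.array([k,0,0,0,0.])
    return c
def rays(c,uv):
    return cv2.undistortPoints(np.array(uv,float).reshape(-1,1,2),c["K"],c["D"]).reshape(-1,2)
def cloud(c):
    v,u=np.mgrid[0:400,0:640]
    r=rays(c,np.stack([u.ravel(),v.ravel()],1)); z=c["range_z"].ravel().astype(float)
    P=np.c_[r*z[:,None],z]@c["T"][:3,:3].T+c["T"][:3,3]
    P[z<=0]=np.nan
    return P.reshape(400,640,3)
def onplane(c,uv,z):
    r=rays(c,uv); d=np.c_[r,np.ones(len(r))]@c["T"][:3,:3].T; o=c["T"][:3,3]
    return o+d*((np.array(z)-o[2])/d[:,2])[:,None]
def proj(c,P):
    P=np.atleast_2d(P); q=(P-c["T"][:3,3])@c["T"][:3,:3]
    return cv2.projectPoints(q.reshape(-1,1,3),np.zeros(3),np.zeros(3),c["K"],c["D"])[0].reshape(-1,2)
def crop(c,u0,u1,v0,v1,f,name):
    im=c["img"][v0:v1,u0:u1,::-1]
    cv2.imwrite(name,cv2.resize(im,None,fx=f,fy=f,interpolation=cv2.INTER_CUBIC))
def move(pos,yaw,cmd=None):
    """tool shift/turn from current pose (down tool) to pos,yaw"""
    s=status.observe()
    p,r=cmd if cmd else (s['tool_pos'],s['tool_rot'])
    A=R.from_euler('xyz',r); B=R.from_euler('xyz',[np.pi,0,yaw])
    return A.inv().apply(np.array(pos)-p).round(4),(A.inv()*B).as_rotvec().round(4)
E
python3 - <<'E'
from h import *
c=cam("top"); np.savez("top0.npz",P=cloud(c),img=c["img"])
crop(c,370,470,150,250,7,"pics/t_nest.png")
crop(c,220,370,170,250,5,"pics/t_rack.png")
c=cam("side")
np.savez("side0.npz",P=cloud(c),img=c["img"])
crop(c,290,390,130,200,8,"pics/s_nest.png")
crop(c,290,390,190,310,5,"pics/s_rack.png")
E
```

```text
(no output)
```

View pics/t_nest.png

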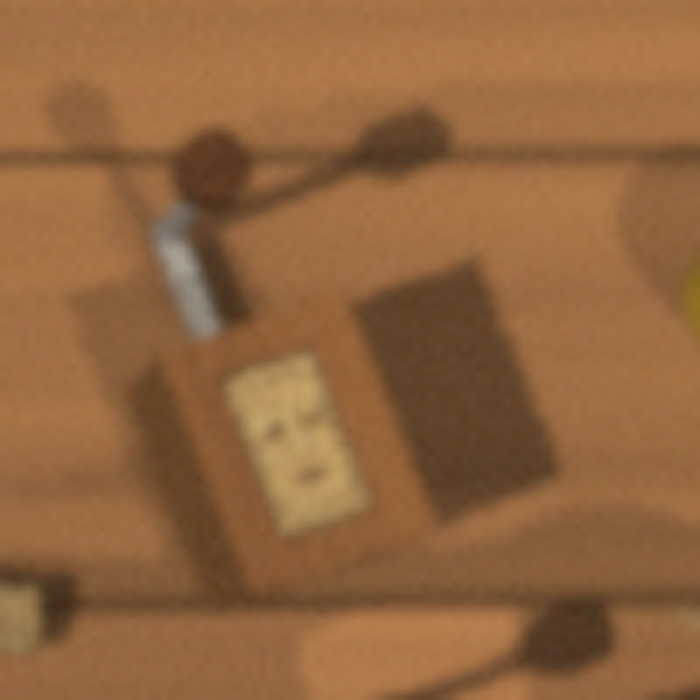

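View pics/t_rack.png

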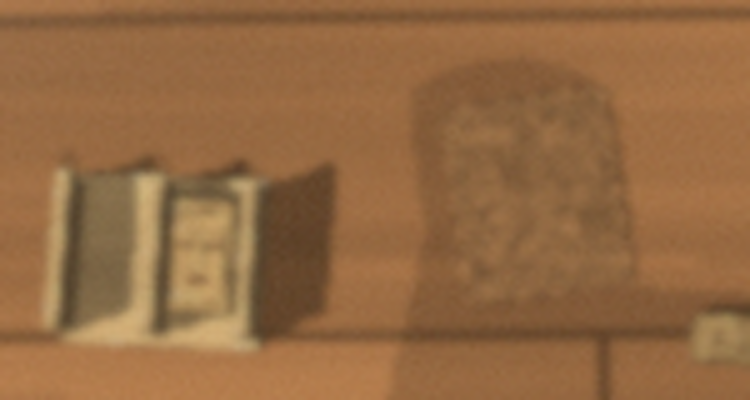

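View pics/s_nest.png

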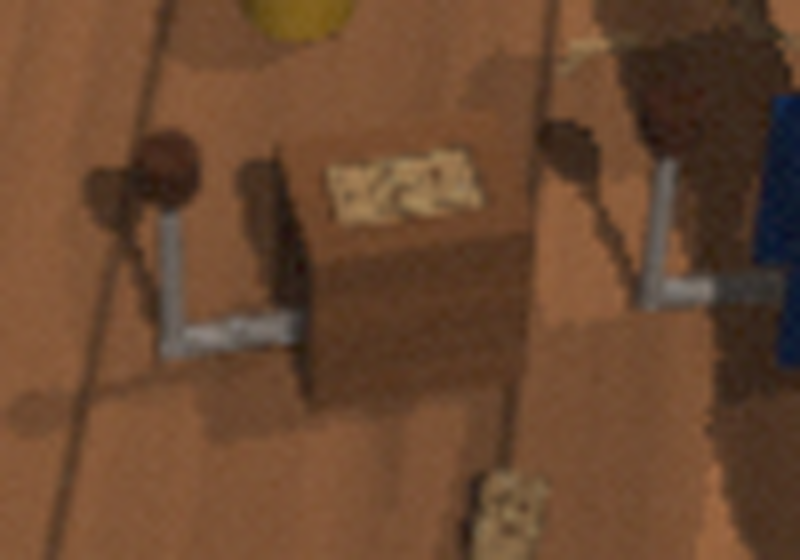

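View pics/s_rack.png

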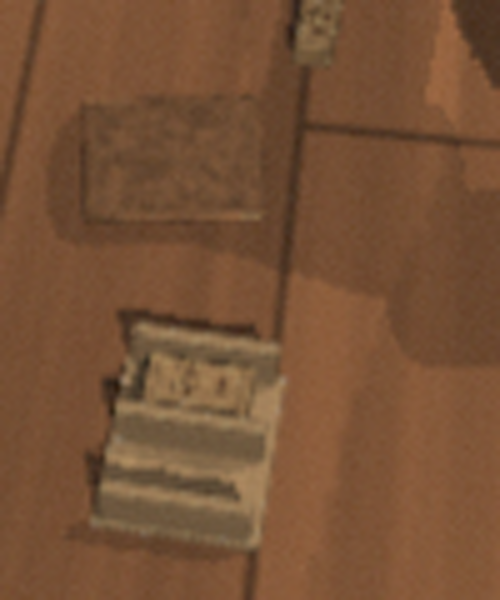

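```bash
python3 - <<'E'
from h import *
for n in("top","side"):
    c=cam(n)
    P=cloud(c); x,y,z=P[...,0],P[...,1],P[...,2]
    def rect(name,lo,hi,bx):
        m=(z>lo)&(z<hi)&(x>bx[0])&(x<bx[1])&(y>bx[2])&(y<bx[3])
        q=P[m]; 
        if len(q)<5: print(n,name,len(q));return
        (a,b),(w,h),t=cv2.minAreaRect((q[:,:2]*1000).astype(np.float32)); print(n,name,len(q),'c',round(a),round(b),'wh',round(w),round(h),'ang',round(t,1),'z',q[:,2].mean().round(4),'mean',q[:,:2].mean(0).round(4))
    nb=(0.2,0.7,-0.35,-0.1)
    print(P[213,411] if n=="top" else P[163,340])
    rect("nesttop",0.092,0.112,nb if 0 else (0.35,0.6,-0.32,-0.12))
    rect("knob",0.118,0.16,(0.35,0.62,-0.32,-0.12))
    rect("rack slats",0.04,0.06,(0.3,0.6,0.1,0.35))
    rect("rack",0.004,0.06,(0.3,0.6,0.1,0.35))
c=cam("top")
uv=np.array([[225,380],[315,350],[370,508],[280,538]])/7+[370,150]-0.43
Q=onplane(c,uv,[0.098]*4);print("panel",Q,Q.mean(0),np.degrees(np.arctan2(*(Q[1]-Q[2])[1::-1])))
k=onplane(c,np.array([[213,168]])/7+[369.6,149.6],[0.139]);print("knob",k, k-Q.mean(0),np.linalg.norm((k-Q.mean(0))[0,:2]))
# pad corners, crop x5 offset 220,170
uv=np.array([[445,100],[605,88],[632,278],[468,300]])/5+[219.6,169.6]
Q=onplane(c,uv,[0.004]*4);print("pad",Q,Q.mean(0))
c=cam("side")
uv=np.array([[85,103],[262,95],[262,215],[85,218]])/5+[289.6,189.6]
Q=onplane(c,uv,[0.004]*4);print("pad",Q,Q.mean(0))
uv=np.array([[167,168]])/8+[289.6,129.6]
print(onplane(c,uv,[.129]))
E
```

```text
[ 0.48004349 -0.21056735  0.09853869]
top nesttop 1059 c 481 -214 wh 101 78 ang 19.0 z 0.0991 mean [ 0.4801 -0.213 ]
top knob 215 c 473 -210 wh 248 28 ang 16.2 z 0.1377 mean [ 0.4681 -0.2095]
top rack slats 454 c 470 236 wh 116 90 ang 86.8 z 0.046 mean [0.4702 0.2284]
top rack 1704 c 451 226 wh 297 248 ang 0.1 z 0.0226 mean [0.4631 0.2354]
[ 0.47794885 -0.17798329  0.08658245]
side nesttop 516 c 479 -215 wh 228 84 ang 18.3 z 0.0996 mean [ 0.4829 -0.2102]
side knob 135 c 475 -210 wh 246 30 ang 16.2 z 0.1359 mean [ 0.4755 -0.2049]
side rack slats 442 c 473 234 wh 118 90 ang 87.1 z 0.0457 mean [0.4724 0.2315]
side rack 1923 c 450 226 wh 300 247 ang 0.1 z 0.0211 mean [0.4615 0.239 ]
panel [[ 0.50524932 -0.18660928  0.098     ]
 [ 0.51667747 -0.2219534   0.098     ]
 [ 0.45511348 -0.24037327  0.098     ]
 [ 0.4439459  -0.20532309  0.098     ]] [ 0.48024654 -0.21356476  0.098     ] 16.65711942774164
knob [[ 0.57908918 -0.17796247  0.139     ]] [[0.09884263 0.03560229 0.041     ]] 0.1050589815210768
pad [[ 0.56598985  0.07129621  0.004     ]
 [ 0.57236681 -0.023956    0.004     ]
 [ 0.45881155 -0.03841435  0.004     ]
 [ 0.44665247  0.05752485  0.004     ]] [0.51095517 0.01661268 0.004     ]
pad [[ 0.57452851 -0.02211595  0.004     ]
 [ 0.45535715 -0.04373871  0.004     ]
 [ 0.44573766  0.05510191  0.004     ]
 [ 0.5606304   0.07171682  0.004     ]] [0.50906343 0.01524102 0.004     ]
[[ 0.58122515 -0.18366569  0.129     ]]
```

```bash
python3 - <<'E'
from h import *
print(move([0.433,-0.23,0.25],0.337))
E
```

```text
(array([ 0.3471, -0.1788, -0.0233]), array([-0.0001, -0.    , -0.0412]))
```

>>> jog_arm --series '[[1, [0.03, -0.015, -0.02], [0, 0, -0.04]], [1, [0.06, -0.03, -0.023], [0, 0, -0.041]], [1, [0.1, -0.05, -0.023], [0, 0, -0.041]], [1, [0.135, -0.07, -0.023], [0, 0, -0.041]], [1, [0.17, -0.0875, -0.023], [0, 0, -0.041]], [1, [0.205, -0.105, -0.023], [0, 0, -0.041]], [1, [0.24, -0.123, -0.023], [0, 0, -0.041]], [1, [0.275, -0.141, -0.023], [0, 0, -0.041]], [1, [0.31, -0.16, -0.023], [0, 0, -0.041]], [1, [0.335, -0.172, -0.023], [0, 0, -0.041]], [1, [0.347, -0.179, -0.023], [0, 0, -0.041]], [1, [0.347, -0.179, -0.023], [0, 0, -0.041]]]'

```text
time: 1.45
tool_pos: [0.4345, -0.2276, 0.2497]
tool_rot: [-3.141, -0.001, 0.341]
contact_force: [-0.4, 0.5, -0.4]
opening: 0.0917
```

```bash
python3 - <<'E'
from h import *
c=cam("wrist"); cv2.imwrite("pics/w1.png",c["img"][:,:,::-1])
P=cloud(c); np.savez("w1.npz",P=P,img=c["img"])
x,y,z=P[...,0],P[...,1],P[...,2]
print(status.observe()['tool_pos'])
for nm,lo,hi in(("nest",.093,.106),("knob",.13,.15)):
    m=(z>lo)&(z<hi)&(np.hypot(x-.48,y+.213)<.08 if nm=="nest" else np.hypot(x-.579,y+.178)<.03)
    q=P[m]; print(nm,len(q),cv2.minAreaRect((q[:,:2]*1000).astype(np.float32)),q.mean(0),np.percentile(q[:,2],[5,50,95]))
E
```

```text
[ 0.43346478 -0.22882305  0.24967806]
nest 10080 ((480.95599365234375, -215.12005615234375), (100.39288330078125, 76.25606536865234), 19.32338523864746) [ 0.48288668 -0.21438036  0.09923787] [0.09750445 0.09916101 0.10132263]
knob 22 ((567.412841796875, -184.5728759765625), (0.8104901313781738, 8.589646339416504), 18.485118865966797) [ 0.56761527 -0.18482692  0.13175412] [0.13022974 0.13193204 0.13309887]
```

View pics/w1.png

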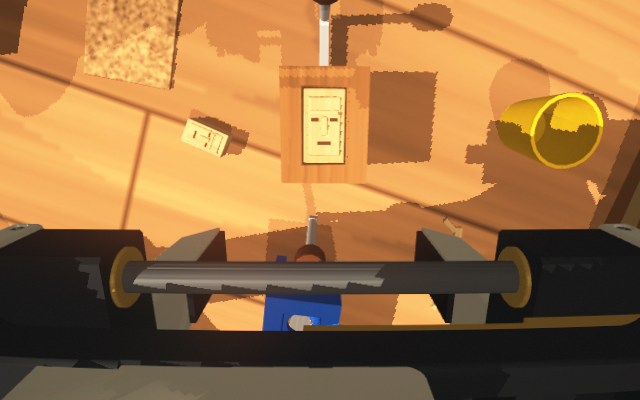

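```bash
python3 - <<'E'
from h import *
print(move([0.580,-0.1795,0.109],0.337))
E
```

```text
(array([0.1546, 0.0023, 0.1407]), array([0.0001, 0.0001, 0.0027]))
```

>>> jog_arm --series '[[1, [0.03, 0, 0], [0, 0, 0]], [1, [0.07, 0.001, 0], [0, 0, 0]], [1, [0.11, 0.002, 0.01], [0, 0, 0]], [1, [0.14, 0.002, 0.02], [0, 0, 0]], [1, [0.154, 0.002, 0.03], [0, 0, 0]], [1, [0.154, 0.002, 0.045], [0, 0, 0]], [1, [0.154, 0.002, 0.07], [0, 0, 0]], [1, [0.154, 0.002, 0.095], [0, 0, 0]], [1, [0.154, 0.002, 0.12], [0, 0, 0]], [1, [0.154, 0.002, 0.135], [0, 0, 0]], [1, [0.154, 0.002, 0.14], [0, 0, 0]], [1, [0.154, 0.002, 0.14], [0, 0, 0]]]'

```text
time: 2.5
tool_pos: [0.5776, -0.1817, 0.1084]
tool_rot: [-3.14, 0.002, 0.335]
contact_force: [0.8, 1.3, 0.8]
opening: 0.092
```

```bash
python3 - <<'E'
from h import *
s=status.observe(); print(s['tool_pos'],s['tool_rot'],s['contact_force'])
c=cam("wrist"); cv2.imwrite("pics/w2.png",c["img"][:,:,::-1])
c=cam("side"); crop(c,270,390,80,200,5,"pics/s2.png")
E
```

```text
[ 0.57757964 -0.18173212  0.10841317] [-3.13981522e+00  2.36777105e-03  3.35474976e-01] [0.77337008 1.26993771 0.80137068]
```

View pics/s2.png

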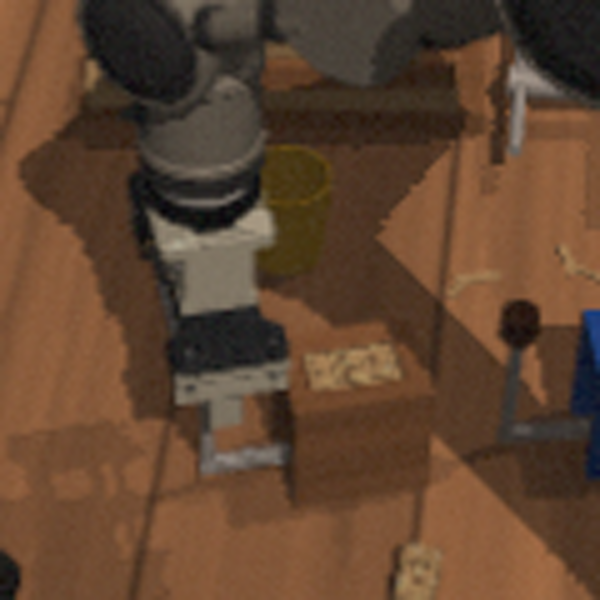

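View pics/w2.png

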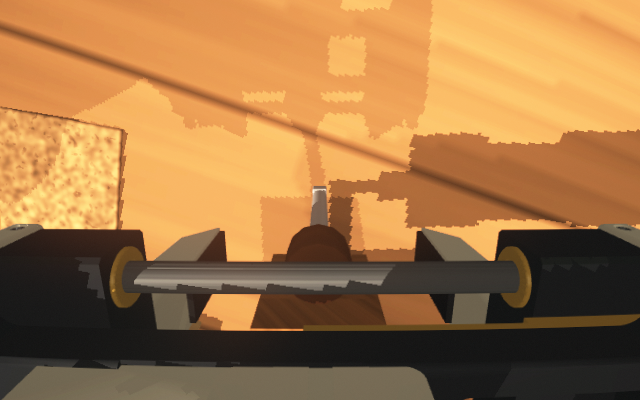

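>>> jog_arm --series '[[-1, [0.002, 0, 0], [0, 0, 0]], [-1, [0.002, 0, 0], [0, 0, 0]], [-1, [0.002, 0, 0], [0, 0, 0]], [-1, [0.002, 0, 0], [0, 0, 0]], [-1, [0.002, 0, 0], [0, 0, 0]], [-1, [0.002, 0, 0], [0, 0, 0]], [-1, [0.002, 0, 0], [0, 0, 0]], [-1, [0.002, 0, 0], [0, 0, 0]]]' --squeeze 30

```text
time: 3.27
tool_pos: [0.5807, -0.1802, 0.1097]
tool_rot: [3.141, 0.0, 0.337]
contact_force: [-0.8, 0.3, 0.4]
opening: 0.0428
```

>>> jog_arm --series '[[-1, [0, 0, 0], [0, 0, 0]], [-1, [0, 0, 0], [0, 0, 0]], [-1, [0, 0, 0], [0, 0, 0]], [-1, [0, 0, 0], [0, 0, 0]], [-1, [0, 0, 0], [0, 0, 0]], [-1, [0, 0, 0], [0, 0, 0]]]' --squeeze 30

```text
time: 3.77
tool_pos: [0.5806, -0.1798, 0.1097]
tool_rot: [-3.141, 0.0, 0.337]
contact_force: [-0.5, 3.4, 1.2]
opening: 0.0271
```

Gripped (27 mm). Lift slowly.

>>> jog_arm --series '[[-1, [0, 0, -0.002], [0, 0, 0]], [-1, [0, 0, -0.005], [0, 0, 0]], [-1, [0, 0, -0.008], [0, 0, 0]], [-1, [0, 0, -0.011], [0, 0, 0]], [-1, [0, 0, -0.014], [0, 0, 0]], [-1, [0, 0, -0.017], [0, 0, 0]], [-1, [0, 0, -0.02], [0, 0, 0]], [-1, [0, 0, -0.023], [0, 0, 0]], [-1, [0, 0, -0.026], [0, 0, 0]], [-1, [0, 0, -0.028], [0, 0, 0]], [-1, [0, 0, -0.028], [0, 0, 0]], [-1, [0, 0, -0.028], [0, 0, 0]]]'

```text
time: 4.77
tool_pos: [0.5805, -0.1799, 0.1379]
tool_rot: [-3.141, 0.0, 0.337]
contact_force: [0.2, 5.3, -4.9]
opening: 0.0275
```

>>> jog_arm --series '[[-1, [0, 0, -0.001], [0, 0, 0]], [-1, [0, 0, -0.002], [0, 0, 0]], [-1, [0, 0, -0.003], [0, 0, 0]], [-1, [0, 0, -0.003], [0, 0, 0]]]'

```text
time: 5.1
tool_pos: [0.5803, -0.1798, 0.1381]
tool_rot: [-3.14, 0.002, 0.337]
contact_force: [5.8, 2.4, -22.7]
opening: 0.0274
```

```bash
python3 - <<'E'
from h import *
s=status.observe(); print(s['tool_pos'],s['contact_force'])
c=cam("side"); crop(c,270,390,80,200,5,"pics/s3.png")
P=cloud(c);x,y,z=P[...,0],P[...,1],P[...,2]
m=(np.hypot(x-.481,y+.2145)<.03)&(z>.09)
print(np.percentile(z[m],[10,30,50,70,90]))
c=cam("top");P=cloud(c);x,y,z=P[...,0],P[...,1],P[...,2]
m=(np.hypot(x-.481,y+.2145)<.02)&(z>.09)
print(np.percentile(z[m],[10,30,50,70,90]) if m.any() else 0)
E
```

```text
[ 0.58033022 -0.17984865  0.13811882] [  5.75864127   2.44640936 -22.70500065]
[0.09967847 0.11421489 0.1241054  0.12684091 0.13000252]
[0.492834   0.49507766 0.49725212 0.49988804 0.50502158]
```

View pics/s3.png

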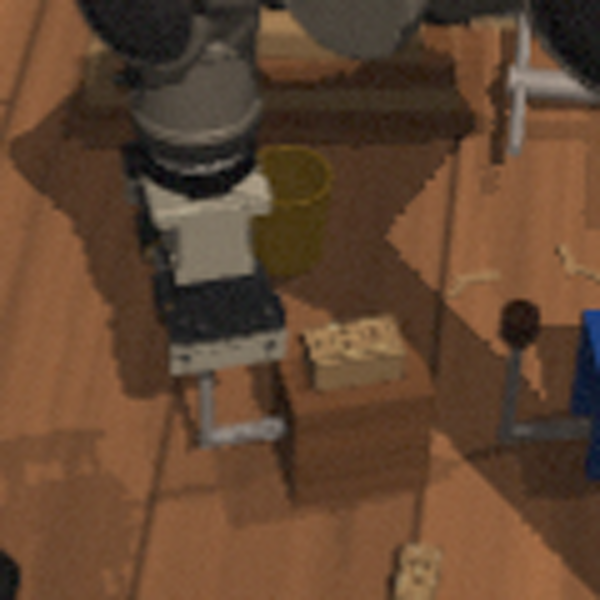

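>>> jog_arm --series '[[-1, [0, 0, 0.0015], [0, 0, 0]], [-1, [0, 0, 0.0025], [0, 0, 0]], [-1, [0, 0, 0.0025], [0, 0, 0]], [0.5, [0, 0, 0.0025], [0, 0, 0]], [0.5, [0, 0, 0.0025], [0, 0, 0]], [0.5, [0, 0, 0.0025], [0, 0, 0]], [0.5, [0, 0, 0.0025], [0, 0, 0]], [0.5, [0, 0, 0.0025], [0, 0, 0]], [0.5, [0, 0, 0.0025], [0, 0, 0]]]'

```text
time: 5.95
tool_pos: [0.5809, -0.1806, 0.1387]
tool_rot: [3.141, -0.001, 0.337]
contact_force: [-0.6, 0.4, -0.2]
opening: 0.0628
```

>>> jog_arm --series '[[0.5, [0, 0, -0.01], [0, 0, 0]], [0.5, [0, 0, -0.04], [0, 0, 0]], [0.5, [0, 0, -0.07], [0, 0, 0]], [0.5, [0, 0, -0.1], [0, 0, 0]], [0.5, [-0.02, 0, -0.11], [0, 0, 0]], [0.5, [-0.05, 0, -0.11], [0, 0, 0]], [0.5, [-0.08, 0, -0.11], [0, 0, 0]], [0.5, [-0.11, 0, -0.11], [0, 0, 0]], [0.5, [-0.14, 0, -0.11], [0, 0, 0]], [0.5, [-0.155, 0, -0.11], [0, 0, 0]], [0.5, [-0.155, 0, -0.11], [0, 0, 0]], [0.5, [-0.155, 0, -0.11], [0, 0, 0]]]'

```text
time: 6.95
tool_pos: [0.4344, -0.2318, 0.2493]
tool_rot: [3.14, -0.001, 0.335]
contact_force: [-0.3, 0.6, 1.0]
opening: 0.0689
```

```bash
python3 - <<'E'
from h import *
s=status.observe(); print(s['tool_pos'],s['tool_rot'],s['opening'])
c=cam("wrist"); cv2.imwrite("pics/w3.png",c["img"][:,:,::-1])
P=cloud(c);x,y,z=P[...,0],P[...,1],P[...,2]
m=(np.hypot(x-.481,y+.2145)<.06)&(z>.108)&(z<.145); q=P[m]
print(len(q),cv2.minAreaRect((q[:,:2]*1000).astype(np.float32)),np.percentile(q[:,2],[5,20,50,80,95]))
m=(np.hypot(x-.58,y+.18)<.03)&(z>.14)&(z<.2); q=P[m]
print("knob",len(q),q.mean(0),np.percentile(q[:,2],[5,50,95]))
print(move([0.481,-0.2145,0.104],0.337))
E
```

```text
[ 0.43442702 -0.23181998  0.24933365] [ 3.14002757e+00 -1.26955272e-03  3.35268948e-01] 0.06892354641039922
3691 ((481.1524963378906, -215.00064086914062), (63.80565643310547, 35.96287155151367), 19.261255264282227) [0.12315796 0.1240103  0.12597968 0.12711673 0.12854014]<stdin>:8: RuntimeWarning: Mean of empty slice.
  ret = um.true_divide(
Traceback (most recent call last):
IndexError: index -1 is out of bounds for axis 0 with size 0
```

View pics/w3.png

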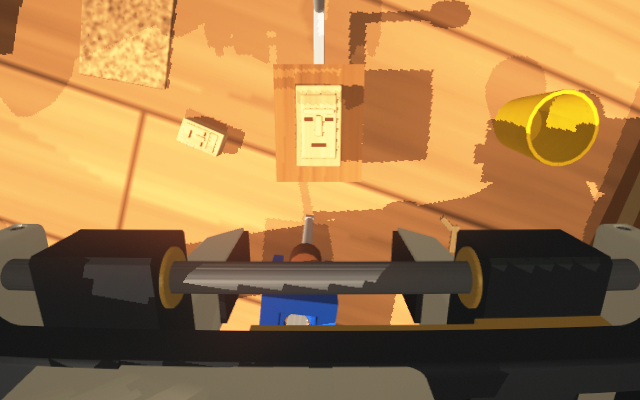

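```bash
python3 - <<'E'
from h import *
for i in range(1):
    print(move([0.481,-0.2147,0.104],0.337))
s=status.observe();print(s['tool_pos'],s['tool_rot'])
E
```

```text
(array([ 0.0488, -0.0009,  0.1451]), array([ 0.0014, -0.0012, -0.0007]))
[ 0.43502709 -0.23156465  0.2490746 ] [ 3.14023897e+00 -1.23718881e-03  3.36264378e-01]
```

>>> jog_arm --series '[[0.5, [0.02, 0, 0.01], [0, 0, 0]], [0.5, [0.042, -0.001, 0.03], [0, 0, 0]], [0.5, [0.0485, -0.001, 0.06], [0, 0, 0]], [0.5, [0.0485, -0.001, 0.09], [0, 0, 0]], [0.5, [0.0485, -0.001, 0.115], [0, 0, 0]], [0.5, [0.0485, -0.001, 0.13], [0, 0, 0]], [0.5, [0.0485, -0.001, 0.14], [0, 0, 0]], [0.5, [0.0485, -0.001, 0.1445], [0, 0, 0]], [0.5, [0.0485, -0.001, 0.1445], [0, 0, 0]], [0.5, [0.0485, -0.001, 0.1445], [0, 0, 0]]]'

```text
time: 7.83
tool_pos: [0.4807, -0.2146, 0.1045]
tool_rot: [3.14, -0.001, 0.337]
contact_force: [0.5, 0.1, 0.9]
opening: 0.069
```

```bash
python3 - <<'E'
from h import *
c=cam("side"); crop(c,270,390,80,200,5,"pics/s4.png")
c=cam("wrist"); cv2.imwrite("pics/w4.png",c["img"][:,:,::-1])
print(move([0.481,-0.2147,0.104],0.337))
E
```

```text
(array([ 0.0003, -0.    ,  0.0009]), array([ 0.0019, -0.0015, -0.0001]))
```

View pics/s4.png

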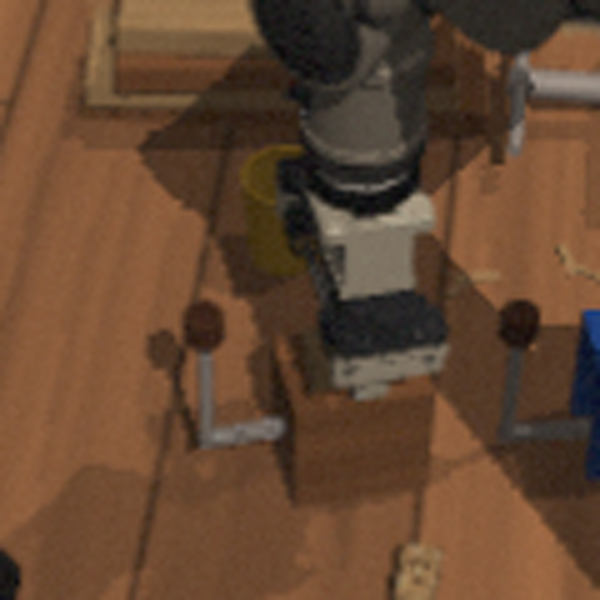

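View pics/w4.png

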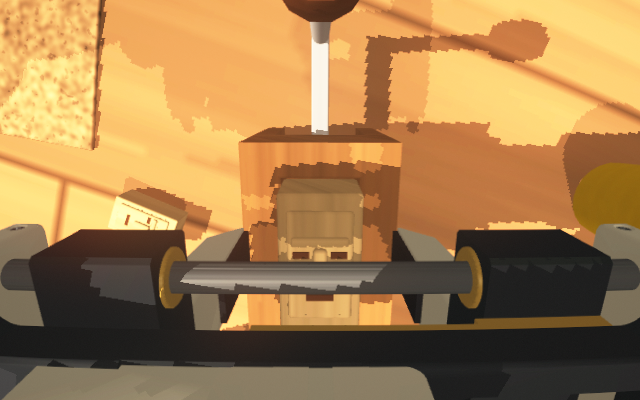

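>>> jog_arm --series '[[-1, [0, 0, 0], [0, 0, 0]], [-1, [0, 0, 0], [0, 0, 0]], [-1, [0, 0, 0], [0, 0, 0]], [-1, [0, 0, 0], [0, 0, 0]], [-1, [0, 0, 0], [0, 0, 0]], [-1, [0, 0, 0], [0, 0, 0]], [-1, [0, 0, 0], [0, 0, 0]], [-1, [0, 0, 0], [0, 0, 0]], [-1, [0, 0, 0], [0, 0, 0]]]' --squeeze 15

```text
time: 8.68
tool_pos: [0.4799, -0.2145, 0.1038]
tool_rot: [3.141, -0.0, 0.337]
contact_force: [0.0, 0.5, 1.1]
opening: 0.0358
```

>>> jog_arm --series '[[-1, [0, 0, -0.003], [0, 0, 0]], [-1, [0, 0, -0.008], [0, 0, 0]], [-1, [0, 0, -0.014], [0, 0, 0]], [-1, [0, 0, -0.022], [0, 0, 0]], [-1, [0, 0, -0.035], [0, 0, 0]], [-1, [0, 0, -0.055], [0, 0, 0]], [-1, [0, 0, -0.075], [0, 0, 0]], [-1, [0, 0, -0.09], [0, 0, 0]], [-1, [0, 0, -0.1], [0, 0, 0]], [-1, [0, 0, -0.1], [0, 0, 0]]]'

```text
time: 9.52
tool_pos: [0.4809, -0.215, 0.2064]
tool_rot: [3.138, -0.003, 0.337]
contact_force: [1.2, -0.9, -0.2]
opening: 0.0358
```

```bash
python3 - <<'E'
from h import *
s=status.observe();print(s['tool_pos'],s['tool_rot'],s['opening'])
c=cam("side"); crop(c,270,390,80,200,5,"pics/s5.png")
print(move([0.510,0.016,0.10],0.14))
E
```

```text
[ 0.480872   -0.2150244   0.20642324] [ 3.13769009e+00 -2.99744859e-03  3.36872103e-01] 0.035815090212521265
(array([ 0.1041, -0.2081,  0.1046]), array([ 0.0019, -0.0017,  0.1968]))
```

View pics/s5.png

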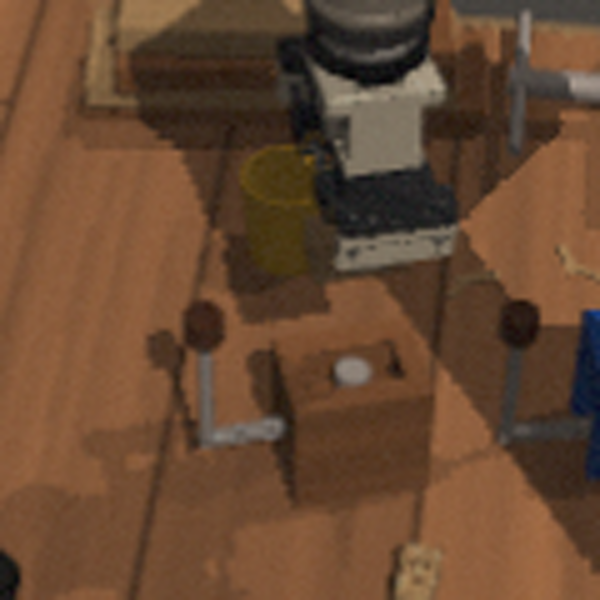

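>>> jog_arm --series '[[-1, [0.01, -0.02, 0], [0, 0, 0.02]], [-1, [0.025, -0.05, 0], [0, 0, 0.05]], [-1, [0.04, -0.08, 0], [0, 0, 0.08]], [-1, [0.055, -0.11, 0], [0, 0, 0.11]], [-1, [0.07, -0.14, 0], [0, 0, 0.14]], [-1, [0.085, -0.17, 0.005], [0, 0, 0.17]], [-1, [0.097, -0.194, 0.02], [0, 0, 0.19]], [-1, [0.104, -0.208, 0.045], [0, 0, 0.197]], [-1, [0.104, -0.208, 0.07], [0, 0, 0.197]], [-1, [0.104, -0.208, 0.09], [0, 0, 0.197]], [-1, [0.104, -0.208, 0.1], [0, 0, 0.197]], [-1, [0.104, -0.208, 0.1], [0, 0, 0.197]]]'

```text
time: 10.57
tool_pos: [0.5072, 0.0165, 0.1009]
tool_rot: [-3.14, 0.006, 0.14]
contact_force: [-0.3, 0.1, -0.2]
opening: 0.0356
```

```bash
python3 - <<'E'
from h import *
s=status.observe();print(s['tool_pos'],s['tool_rot'],s['opening'])
c=cam("side"); crop(c,270,390,130,250,5,"pics/s6.png")
print(move([0.510,0.016,0.0155],0.14))
E
```

```text
[0.50724025 0.01650457 0.10085026] [-3.14010671  0.00606943  0.13987226] 0.03563690181866298
(array([0.0018, 0.0005, 0.0871]), array([-0.0007,  0.0031, -0.0005]))
```

View pics/s6.png

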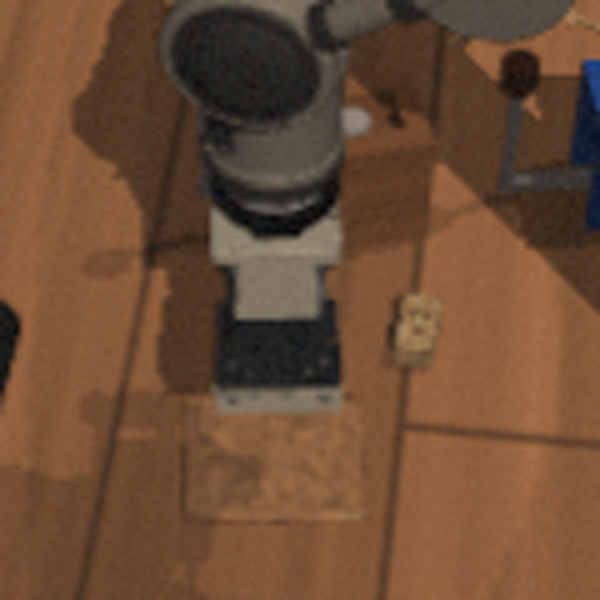

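>>> jog_arm --series '[[-1, [0.002, 0, 0.02], [0, 0, 0]], [-1, [0.002, 0, 0.04], [0, 0, 0]], [-1, [0.002, 0, 0.06], [0, 0, 0]], [-1, [0.002, 0, 0.073], [0, 0, 0]], [-1, [0.002, 0, 0.08], [0, 0, 0]], [-1, [0.002, 0, 0.082], [0, 0, 0]], [-1, [0.002, 0, 0.083], [0, 0, 0]], [-1, [0.002, 0, 0.084], [0, 0, 0]]]'

```text
time: 11.28
tool_pos: [0.5122, 0.0163, 0.0208]
tool_rot: [3.141, -0.002, 0.14]
contact_force: [-0.0, -0.6, -0.9]
opening: 0.0361
```

>>> jog_arm --series '[[-1, [0, 0, 0.001], [0, 0, 0]], [-1, [0, 0, 0.002], [0, 0, 0]], [-1, [0, 0, 0.003], [0, 0, 0]], [-1, [0, 0, 0.003], [0, 0, 0]]]'

```text
time: 11.62
tool_pos: [0.5113, 0.0165, 0.0168]
tool_rot: [3.141, -0.0, 0.14]
contact_force: [-0.3, -0.3, -0.8]
opening: 0.0356
```

>>> jog_arm --series '[[-1, [0, 0, 0.001], [0, 0, 0]], [-1, [0, 0, 0.002], [0, 0, 0]], [-1, [0, 0, 0.002], [0, 0, 0]]]'

```text
time: 11.87
tool_pos: [0.5111, 0.0165, 0.0145]
tool_rot: [-3.142, 0.0, 0.14]
contact_force: [0.4, -0.8, -1.2]
opening: 0.0358
```

>>> jog_arm --series '[[-1, [0, 0, 0.0005], [0, 0, 0]], [-1, [0, 0, 0.001], [0, 0, 0]], [-1, [0, 0, 0.001], [0, 0, 0]]]'

```text
time: 12.12
tool_pos: [0.5113, 0.0165, 0.0138]
tool_rot: [3.141, -0.0, 0.14]
contact_force: [-0.4, -0.2, 0.6]
opening: 0.036
```

>>> jog_arm --series '[[-1, [0, 0, 0.0005], [0, 0, 0]], [-1, [0, 0, 0.001], [0, 0, 0]], [-1, [0, 0, 0.001], [0, 0, 0]]]'

```text
time: 12.37
tool_pos: [0.5113, 0.0165, 0.0138]
tool_rot: [3.141, -0.0, 0.14]
contact_force: [-3.5, 0.1, 12.3]
opening: 0.0361
```

>>> jog_arm --series '[[-1, [0, 0, -0.0008], [0, 0, 0]], [-1, [0, 0, -0.0008], [0, 0, 0]], [0.6, [0, 0, -0.0008], [0, 0, 0]], [0.6, [0, 0, -0.0008], [0, 0, 0]], [0.6, [0, 0, -0.0008], [0, 0, 0]], [0.6, [0, 0, -0.0008], [0, 0, 0]], [0.6, [0, 0, -0.0008], [0, 0, 0]], [0.6, [0, 0, -0.0008], [0, 0, 0]], [0.6, [0, 0, -0.0008], [0, 0, 0]]]'

```text
time: 13.12
tool_pos: [0.5112, 0.0165, 0.0134]
tool_rot: [3.142, 0.0, 0.14]
contact_force: [0.1, 0.2, 0.8]
opening: 0.0727
```

>>> jog_arm --series '[[1, [0, 0, -0.015], [0, 0, 0]], [1, [0, 0, -0.04], [0, 0, 0]], [1, [0, 0, -0.075], [0, 0, 0]], [1, [0, 0, -0.11], [0, 0, -0.12]], [1, [-0.002, 0.01, -0.145], [0, 0, -0.24]], [1, [-0.004, 0.022, -0.175], [0, 0, -0.36]], [1, [-0.006, 0.035, -0.19], [0, 0, -0.48]], [1, [-0.008, 0.048, -0.19], [0, 0, -0.6]], [1, [-0.01, 0.06, -0.19], [0, 0, -0.72]], [1, [-0.01, 0.066, -0.19], [0, 0, -0.84]], [1, [-0.01, 0.066, -0.19], [0, 0, -0.96]], [1, [-0.01, 0.066, -0.19], [0, 0, -1.08]]]'

```text
time: 14.12
tool_pos: [0.5104, -0.0507, 0.2035]
tool_rot: [3.142, 0.0, 1.225]
contact_force: [0.0, -0.8, 0.4]
opening: 0.0917
```

>>> jog_arm --series '[[1, [0, 0, 0], [0, 0, -0.12]], [1, [0, 0, 0], [0, 0, -0.24]], [1, [0, 0, 0], [0, 0, -0.36]], [1, [0, 0, 0], [0, 0, -0.45]], [1, [0, 0, 0], [0, 0, -0.491]], [1, [0, 0, 0], [0, 0, -0.491]], [1, [0, 0, 0], [0, 0, -0.491]]]'

```text
time: 14.7
tool_pos: [0.5105, -0.0502, 0.2034]
tool_rot: [-3.141, 0.0, 1.709]
contact_force: [0.2, 0.8, -1.1]
opening: 0.092
```

```bash
python3 - <<'E'
from h import *
s=status.observe();print(s['tool_pos'],s['tool_rot'],s['opening'])
c=cam("wrist"); cv2.imwrite("pics/w7.png",c["img"][:,:,::-1])
P=cloud(c);x,y,z=P[...,0],P[...,1],P[...,2]
m=(np.hypot(x-.511,y-.0165)<.06)&(z>.024)&(z<.05); q=P[m]
print("panel",len(q),cv2.minAreaRect((q[:,:2]*1000).astype(np.float32)),np.percentile(q[:,2],[5,20,50,80,95]))
m=(x>.35)&(x<.6)&(y>.16)&(y<.31)&(z>.044)&(z<.053); q=P[m]
print("slats",len(q),cv2.minAreaRect((q[:,:2]*1000).astype(np.float32)))
E
```

```text
[ 0.51045757 -0.05018563  0.20344969] [-3.14144919e+00  1.71680231e-05  1.70925079e+00] 0.09203193503637264
panel 2851 ((512.9688720703125, 16.215736389160156), (63.942630767822266, 35.528480529785156), 8.00613021850586) [0.03316142 0.03404971 0.03593918 0.03713887 0.03851682]
slats 0 ((0.0, 0.0), (0.0, 0.0), 0.0)
```

View pics/w7.png

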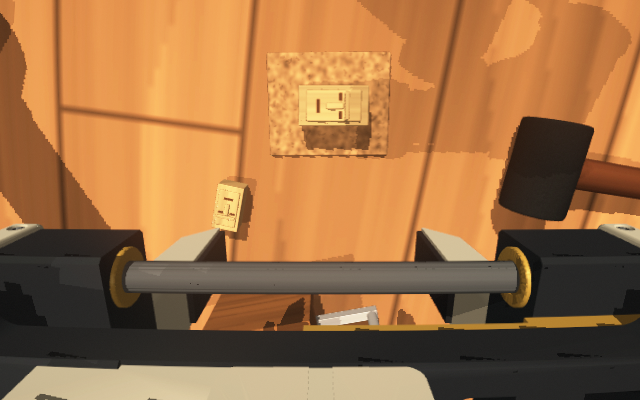

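>>> jog_arm --series '[[1, [0.03, 0, 0], [0, 0, 0]], [1, [0.07, 0, 0], [0, 0, 0]], [1, [0.11, 0, 0], [0, 0, 0]], [1, [0.15, 0, 0], [0, 0, 0]], [1, [0.185, 0, 0], [0, 0, 0]], [1, [0.205, 0, 0], [0, 0, 0]], [1, [0.21, 0, 0], [0, 0, 0]], [1, [0.21, 0, 0], [0, 0, 0]]]'

```text
time: 15.42
tool_pos: [0.4809, 0.1589, 0.2035]
tool_rot: [3.142, 0.0, 1.713]
contact_force: [-0.7, -0.7, -0.3]
opening: 0.0915
```

```bash
python3 - <<'E'
from h import *
s=status.observe();print(s['tool_pos'],s['tool_rot'],s['opening'])
c=cam("wrist"); cv2.imwrite("pics/w8.png",c["img"][:,:,::-1])
P=cloud(c);x,y,z=P[...,0],P[...,1],P[...,2];np.savez("w8.npz",P=P)
b=(x>.35)&(x<.6)&(y>.16)&(y<.32)
for lo,hi in((.044,.053),(.004,.053)):
    q=P[b&(z>lo)&(z<hi)]
    print("slats",len(q),cv2.minAreaRect((q[:,:2]*1000).astype(np.float32)))
print(move([0.513,0.0162,0.0145],0.1397+np.pi/2))
E
```

```text
[0.48091693 0.15887087 0.2034564 ] [3.14158577e+00 1.49401230e-04 1.71268079e+00] 0.09153770364711067
slats 3165 ((471.2424621582031, 234.5390167236328), (116.63835906982422, 90.11283874511719), 87.49083709716797)
slats 14348 ((471.4195556640625, 234.52365112304688), (116.5403060913086, 100.4728775024414), 87.35552978515625)
(array([-0.1444,  0.0116,  0.189 ]), array([-0.0001,  0.0006,  0.001 ]))
```

View pics/w8.png

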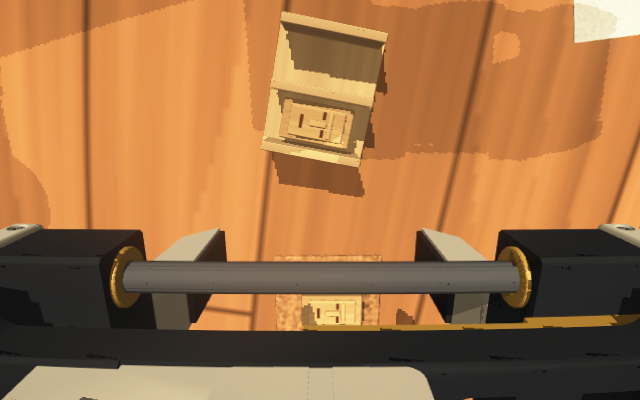

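>>> jog_arm --series '[[1, [-0.03, 0.003, 0], [0, 0, 0]], [1, [-0.07, 0.006, 0], [0, 0, 0]], [1, [-0.11, 0.01, 0.01], [0, 0, 0]], [1, [-0.135, 0.0115, 0.03], [0, 0, 0]], [1, [-0.144, 0.0115, 0.06], [0, 0, 0]], [1, [-0.144, 0.0115, 0.09], [0, 0, 0]], [1, [-0.144, 0.0115, 0.115], [0, 0, 0]], [1, [-0.144, 0.0115, 0.13], [0, 0, 0]], [1, [-0.144, 0.0115, 0.14], [0, 0, 0]], [1, [-0.144, 0.0115, 0.14], [0, 0, 0]], [1, [-0.144, 0.0115, 0.14], [0, 0, 0]]]'

```text
time: 16.38
tool_pos: [0.513, 0.0158, 0.0637]
tool_rot: [-3.142, 0.0, 1.709]
contact_force: [0.2, -0.5, 1.7]
opening: 0.0918
```

```bash
python3 - <<'E'
from h import *
s=status.observe();print(s['tool_pos'],s['tool_rot'],s['opening'])
c=cam("wrist"); cv2.imwrite("pics/w9.png",c["img"][:,:,::-1])
print(move([0.513,0.0162,0.0145],0.1397+np.pi/2))
E
```

```text
[0.51296099 0.01582504 0.06370977] [-3.14151234e+00  1.96882331e-04  1.70943683e+00] 0.09177950263174775
(array([ 0.0003, -0.0005,  0.0499]), array([ 0.0014,  0.0006, -0.0006]))
```

View pics/w9.png

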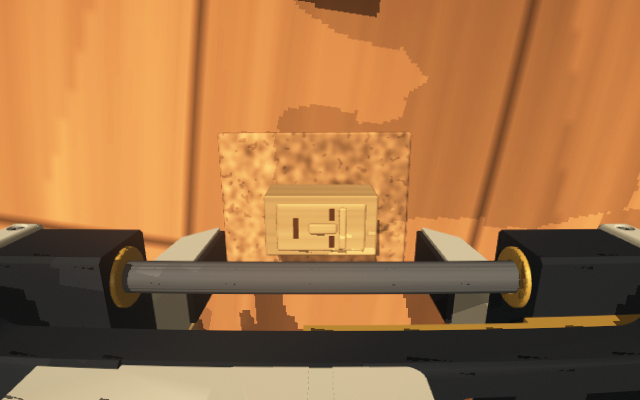

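Panel is centred (u 265–377, middle 321) between the fingers. Descend.

>>> jog_arm --series '[[1, [0, 0, 0.01], [0, 0, 0]], [1, [0, 0, 0.025], [0, 0, 0]], [1, [0, 0, 0.037], [0, 0, 0]], [1, [0, 0, 0.045], [0, 0, 0]], [1, [0, 0, 0.049], [0, 0, 0]], [1, [0, 0, 0.049], [0, 0, 0]], [-1, [0, 0, 0.049], [0, 0, 0]], [-1, [0, 0, 0.049], [0, 0, 0]], [-1, [0, 0, 0.049], [0, 0, 0]], [-1, [0, 0, 0.049], [0, 0, 0]], [-1, [0, 0, 0.049], [0, 0, 0]], [-1, [0, 0, 0.049], [0, 0, 0]]]' --squeeze 15

```text
time: 17.43
tool_pos: [0.513, 0.0167, 0.0149]
tool_rot: [3.141, 0.0, 1.711]
contact_force: [-1.0, 0.4, 3.1]
opening: 0.0641
```

>>> jog_arm --series '[[-1, [0, 0, 0], [0, 0, 0]], [-1, [0, 0, 0], [0, 0, 0]], [-1, [0, 0, 0], [0, 0, 0]]]'

```text
time: 17.68
tool_pos: [0.513, 0.0167, 0.0149]
tool_rot: [3.141, 0.0, 1.711]
contact_force: [-1.6, 0.7, 6.1]
opening: 0.0637
```

>>> jog_arm --series '[[-1, [0, 0, -0.003], [0, 0, 0]], [-1, [0, 0, -0.01], [0, 0, 0]], [-1, [0, 0, -0.025], [0, 0, 0]], [-1, [0, 0, -0.045], [0, 0, 0]], [-1, [0, 0, -0.065], [0, 0, 0]], [-1, [0, 0, -0.08], [0, 0, 0]], [-1, [0, 0, -0.09], [0, 0, 0]], [-1, [0, 0, -0.09], [0, 0, 0]], [-1, [0, 0, -0.09], [0, 0, 0]]]'

```text
time: 18.43
tool_pos: [0.5127, 0.0167, 0.1046]
tool_rot: [3.141, 0.0, 1.711]
contact_force: [1.0, 0.1, -2.3]
opening: 0.064
```

```bash
python3 - <<'E'
from h import *
s=status.observe();print(s['tool_pos'],s['tool_rot'],s['opening'])
print(move([0.4725,0.2615,0.085],-0.045+np.pi/2))
E
```

```text
[0.51270931 0.01674097 0.10458682] [3.14109743e+00 2.32424948e-04 1.71079786e+00] 0.06404343254147019
(array([ 0.248 , -0.0057,  0.0195]), array([0.0005, 0.0002, 0.185 ]))
```

>>> jog_arm --series '[[-1, [0.015, 0, 0], [0, 0, 0.01]], [-1, [0.045, -0.001, 0], [0, 0, 0.03]], [-1, [0.08, -0.002, 0], [0, 0, 0.06]], [-1, [0.115, -0.003, 0], [0, 0, 0.09]], [-1, [0.15, -0.004, 0], [0, 0, 0.12]], [-1, [0.185, -0.005, 0], [0, 0, 0.15]], [-1, [0.215, -0.0055, 0], [0, 0, 0.17]], [-1, [0.237, -0.0055, 0.005], [0, 0, 0.185]], [-1, [0.248, -0.0055, 0.015], [0, 0, 0.185]], [-1, [0.248, -0.0055, 0.0195], [0, 0, 0.185]], [-1, [0.248, -0.0055, 0.0195], [0, 0, 0.185]], [-1, [0.248, -0.0055, 0.0195], [0, 0, 0.185]]]'

```text
time: 19.43
tool_pos: [0.4723, 0.2602, 0.0839]
tool_rot: [-3.139, 0.001, 1.525]
contact_force: [-0.1, -0.1, -0.7]
opening: 0.0638
```

```bash
python3 - <<'E'
from h import *
s=status.observe();print(s['tool_pos'],s['tool_rot'],s['opening'])
print(move([0.4725,0.2615,0.065],-0.045+np.pi/2))
c=cam("wrist"); cv2.imwrite("pics/w10.png",c["img"][:,:,::-1])
c=cam("side"); crop(c,270,390,210,330,5,"pics/s10.png")
c=cam("top"); crop(c,210,310,160,260,6,"pics/t10.png")
E
```

```text
[0.47231814 0.26017361 0.08386357] [-3.13938209e+00  1.48108453e-03  1.52531638e+00] 0.06382990518566607
(array([0.0014, 0.0002, 0.0189]), array([-0.0022,  0.0015, -0.0005]))
```

View pics/w10.png

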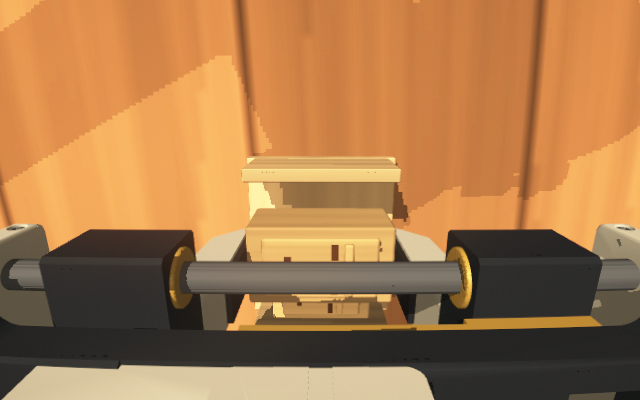

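View pics/s10.png

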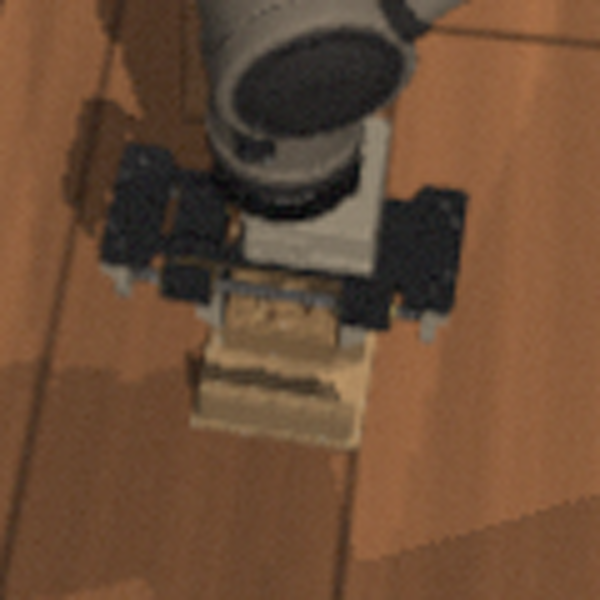

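```bash
python3 - <<'E'
from h import *
c=cam("wrist");P=cloud(c)
s=status.observe();print(s['tool_pos'])
# in rack frame about slot center
a=-0.045; d=P-[.4725,.2615,0]; X=d[...,0]*np.cos(a)+d[...,1]*np.sin(a); Y=-d[...,0]*np.sin(a)+d[...,1]*np.cos(a); Z=P[...,2]
m=(abs(X)<25)
for u in (270,300,340,370):
    print(u,[(v,round(X[v,u]*1e3),round(Y[v,u]*1e3,1),round(Z[v,u]*1e3)) for v in range(156,256,6)])
E
```

```text
[0.47325624 0.26057356 0.08527114]
270 [(156, -34, np.float64(31.0), 0), (162, -31, np.float64(31.1), 26), (168, -28, np.float64(31.1), 46), (174, -28, np.float64(27.7), 47), (180, -28, np.float64(24.2), 47), (186, -34, np.float64(11.6), 9), (192, -34, np.float64(6.9), 7), (198, -34, np.float64(3.1), 9), (204, -34, np.float64(-1.4), 8), (210, -24, np.float64(16.2), 79), (216, -23, np.float64(16.3), 88), (222, -21, np.float64(16.5), 97), (228, -21, np.float64(16.2), 104), (234, -21, np.float64(13.8), 105), (240, -20, np.float64(12.2), 108), (246, -21, np.float64(9.0), 106), (252, -20, np.float64(7.0), 108)]
300 [(156, -13, np.float64(30.9), 0), (162, -12, np.float64(30.8), 25), (168, -11, np.float64(30.9), 46), (174, -11, np.float64(28.0), 49), (180, -11, np.float64(24.4), 48), (186, -13, np.float64(11.5), 9), (192, -13, np.float64(7.4), 9), (198, -13, np.float64(3.1), 9), (204, -13, np.float64(-1.4), 8), (210, -9, np.float64(16.7), 80), (216, -9, np.float64(17.0), 90), (222, -8, np.float64(16.5), 97), (228, -8, np.float64(15.9), 103), (234, -8, np.float64(13.9), 105), (240, -8, np.fl
[... 504 characters left out ...]
, 104), (234, 9, np.float64(13.9), 105), (240, 9, np.float64(12.0), 107), (246, 9, np.float64(8.6), 105), (252, 9, np.float64(6.3), 106)]
370 [(156, 35, np.float64(30.6), -1), (162, 32, np.float64(30.9), 26), (168, 29, np.float64(31.1), 47), (174, 29, np.float64(27.8), 48), (180, 29, np.float64(24.3), 48), (186, 35, np.float64(11.2), 8), (192, 35, np.float64(7.3), 9), (198, 35, np.float64(2.7), 8), (204, 35, np.float64(-1.3), 9), (210, 25, np.float64(16.2), 79), (216, 24, np.float64(16.1), 88), (222, 22, np.float64(16.1), 97), (228, 21, np.float64(16.2), 104), (234, 21, np.float64(14.0), 105), (240, 21, np.float64(11.8), 107), (246, 21, np.float64(8.9), 106), (252, 21, np.float64(6.3), 106)]
```

>>> jog_arm --series '[[-1, [0.0015, 0, 0.005], [0, 0, 0]], [-1, [0.0015, 0, 0.013], [0, 0, 0]], [-1, [0.0015, 0, 0.021], [0, 0, 0]], [-1, [0.0015, 0, 0.029], [0, 0, 0]], [-1, [0.0015, 0, 0.037], [0, 0, 0]], [-1, [0.0015, 0, 0.045], [0, 0, 0]], [-1, [0.0015, 0, 0.052], [0, 0, 0]], [-1, [0.0015, 0, 0.057], [0, 0, 0]], [-1, [0.0015, 0, 0.06], [0, 0, 0]], [-1, [0.0015, 0, 0.06], [0, 0, 0]], [-1, [0.0015, 0, 0.06], [0, 0, 0]]]'

```text
time: 20.55
tool_pos: [0.4728, 0.2631, 0.025]
tool_rot: [3.142, 0.0, 1.526]
contact_force: [0.8, 0.1, -0.7]
opening: 0.0638
```

>>> jog_arm --series '[[-1, [0, 0, 0.0015], [0, 0, 0]], [-1, [0, 0, 0.003], [0, 0, 0]], [-1, [0, 0, 0.0045], [0, 0, 0]], [-1, [0, 0, 0.005], [0, 0, 0]], [-1, [0, 0, 0.005], [0, 0, 0]], [-1, [0, 0, 0.005], [0, 0, 0]]]'

```text
time: 21.05
tool_pos: [0.4727, 0.263, 0.02]
tool_rot: [3.142, 0.0, 1.526]
contact_force: [-0.2, 0.1, -0.2]
opening: 0.0637
```

>>> jog_arm --series '[[-1, [0, 0, 0.0005], [0, 0, 0]], [-1, [0, 0, 0.001], [0, 0, 0]], [-1, [0, 0, 0.001], [0, 0, 0]], [-1, [0, 0, 0.001], [0, 0, 0]]]'

```text
time: 21.38
tool_pos: [0.4727, 0.263, 0.019]
tool_rot: [-3.142, 0.0, 1.526]
contact_force: [-0.3, -0.6, -0.5]
opening: 0.0641
```

>>> jog_arm --series '[[-1, [0, 0, 0.0005], [0, 0, 0]], [-1, [0, 0, 0.0008], [0, 0, 0]], [-1, [0, 0, 0.0008], [0, 0, 0]]]'

```text
time: 21.63
tool_pos: [0.4728, 0.2631, 0.0189]
tool_rot: [3.141, 0.0, 1.526]
contact_force: [-2.8, -1.6, 5.8]
opening: 0.0639
```

>>> jog_arm --series '[[-1, [0, 0, -0.0003], [0, 0, 0]], [0.9, [0, 0, -0.0003], [0, 0, 0]], [0.9, [0, 0, -0.0003], [0, 0, 0]], [0.9, [0, 0, -0.0003], [0, 0, 0]], [0.9, [0, 0, -0.0003], [0, 0, 0]], [0.9, [0, 0, -0.0003], [0, 0, 0]], [0.9, [0, 0, -0.0003], [0, 0, 0]], [0.9, [0, 0, -0.0003], [0, 0, 0]]]'

```text
time: 22.3
tool_pos: [0.4727, 0.263, 0.0184]
tool_rot: [-3.142, 0.0, 1.526]
contact_force: [-0.3, -0.1, -0.0]
opening: 0.0872
```

```bash
python3 - <<'E'
from h import *
c=cam("wrist"); cv2.imwrite("pics/w11.png",c["img"][:,:,::-1])
E
```

```text
(no output)
```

View pics/w11.png

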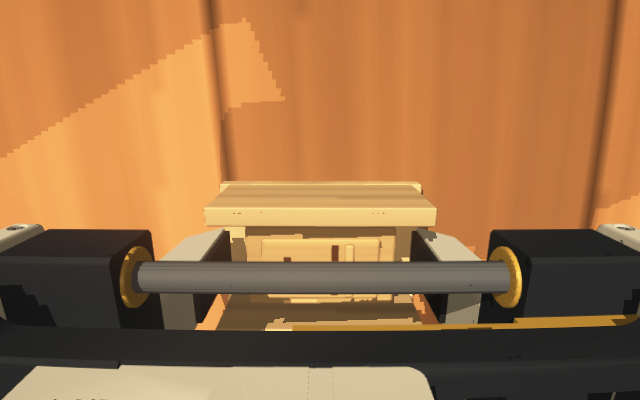

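Released in the slot. Go straight up, then back off to look.

>>> jog_arm --series '[[0.9, [0, 0, -0.01], [0, 0, 0]], [0.9, [0, 0, -0.025], [0, 0, 0]], [0.9, [0, 0, -0.05], [0, 0, 0]], [0.9, [0, 0, -0.08], [0, 0, 0]], [0.9, [0, 0, -0.11], [0, 0, 0]], [0.9, [-0.02, 0, -0.14], [0, 0, 0]], [0.9, [-0.05, 0, -0.17], [0, 0, 0]], [0.9, [-0.08, 0, -0.18], [0, 0, 0]], [0.9, [-0.09, 0, -0.18], [0, 0, 0]], [0.9, [-0.09, 0, -0.18], [0, 0, 0]], [0.9, [-0.09, 0, -0.18], [0, 0, 0]]]'

```text
time: 23.27
tool_pos: [0.4684, 0.1731, 0.1985]
tool_rot: [-3.141, -0.0, 1.524]
contact_force: [0.8, 0.7, -0.1]
opening: 0.0873
```

```bash
python3 - <<'E'
from h import *
s=status.observe();print(s['tool_pos'],s['contact_force'])
c=cam("wrist"); cv2.imwrite("pics/w12.png",c["img"][:,:,::-1]);P=cloud(c)
a=-0.045; d=P-[.4725,.2615,0]; X=d[...,0]*np.cos(a)+d[...,1]*np.sin(a); Y=-d[...,0]*np.sin(a)+d[...,1]*np.cos(a); Z=P[...,2]
m=(abs(X)<.05)&(abs(Y)<.0225)&(Z>.034)&(Z<.046)
q=np.c_[X[m],Y[m]]*1e3
print(len(q),cv2.minAreaRect(q.astype(np.float32)),np.percentile(Z[m],[5,25,50,75,95]))
A=np.c_[X[m],Y[m],np.ones(m.sum())];print("tilt",np.linalg.lstsq(A,Z[m],rcond=None)[0])
c=cam("side"); cv2.imwrite("pics/s12.png",c["img"][:,:,::-1])
P=cloud(c);x,y,z=P[...,0],P[...,1],P[...,2]
m=(np.hypot(x-.58,y+.18)<.025)&(z>.10);print("knob top",np.percentile(z[m],[50,95]))
E
```

```text
[0.46844399 0.17309035 0.19846899] [ 0.83888432  0.67683162 -0.062362  ]
3139 ((0.15234947204589844, 0.7351894378662109), (35.04228591918945, 64.0073013305664), 89.85807800292969) [0.03698177 0.03822862 0.03993034 0.04091603 0.04261143]
tilt [0.00394236 0.00937146 0.03969918]
knob top [0.16215089 0.17278136]
```

View pics/w12.png

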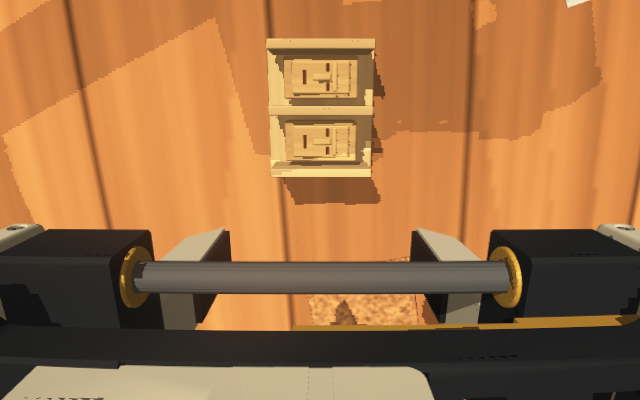

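View pics/s12.png

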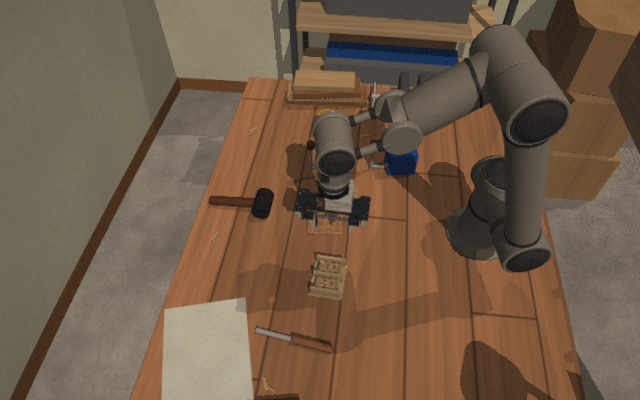

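Both slots now hold a panel at the same height. The new one (pixels 285–358, 55–100) is centred in the slot, flat and face up. The knob top is at about 0.172 m, so the rod is still up. The mallet, gouge and tin haven't moved, and the arm is clear of everything.

```bash
python3 - <<'E'
from cell import job
print(job.hand_in())
E
```

```text
the job is handed in; nothing more can be done
None
```

The panel is in the rack's empty slot, carved face up, and I handed the job in at about 23 s of the 67 s allowed.

I raised the knob until the rod met its upper stop and left the rod up. I lifted the panel out by its long sides, set it on the cork pad and let go. Then I took it by its ends, lowered it until it touched the slot floor, and released it.

**Last checks:**
- **Panel:** it is within 1 mm of the slot's centre and level to within about 0.5°. Its edges are about 38 mm above the bench, so it is lying on the floor, and it ends 13 mm inside the slats at each end.
- **Rod:** the knob's top reads about 172 mm, which matches the rod being fully up.
- **Forces:** the highest reading I saw was about 23 N, when the knob met its stop. Setting the panel on the pad peaked at about 12 N.
- **Bystanders:** the mallet and gouge look unmoved in the final side picture. The tin was mostly hidden by the arm there, but earlier pictures showed it in place and the arm never touched it.

No check failed. The cameras and the arm's own position readings differed by only 1–2 mm.

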